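Swap spice boxes and clamp the freshly glued one

TASK

The tall spice box in the ratchet clamp has set: swap it with the low, freshly glued box, so that the tall one stands upright on the cork slab and the low one stands on the clamp's board between its jaws. Then pump the clamp's trigger until the low box is gripped between the sprung pad and the end stop with the pad pushed in about half of its travel, never all the way, which would crush the box. Finish while still holding the trigger squeezed so, and leave the other kitchen things where they are.

Things in the scene. Friction and masses are not known exactly. Their poses are not given: they have to be found in the camera images.
- clamp: Ratchet bar clamp, caulking-gun style, screwed to the ledge on a pale board 130 (x) x 400 (y) x 12 mm. Origin: centre of the board's underside; z up; the bar runs along y. From -y to +y: dark housing (x +-18, y -100 to -20, 62 high) with upright handle and trigger on top; moving jaw with sprung pad; seat for the work (bare board, z 12); fixed end stop.
- end_stop: Fixed upright jaw of the clamp, 64 (x) x 18 (y) x 62 mm high, standing on the board. Origin: centre of its underside, at y +189 and z 12 in the clamp's frame; its face towards the pad is at clamp y +180.
- pad_face (a point): Centre of the face of the sprung rubber-faced pad (56 wide x 48 high, 8 thick), z 43 in the clamp's frame, axes as the clamp's; its clamp y is 85 mm + jaw - pad. The work goes between this face and the end stop, 70 to 85 mm apart at the start.
- jaw (a joint): Travel of the moving jaw towards the end stop (m), 0 to 0.075, at the start 0.01 to 0.025. Its plate (60 wide, z 18 to 68) is 29.5 mm behind the relaxed pad's face. The ratchet drives it forwards; let go, a brake of 4 N keeps it in place, so a pad pressed beyond 5 mm pushes it back until 5 mm or less remain: only the held trigger keeps the pad pressed further.
- pad (a joint): How far the sprung pad is pushed in, towards the jaw plate (m): 0 relaxed, 0.020 bottomed out; 0.8 N per mm. Pressed half-way is 0.010.
- handle (a point): Point on the clamp's fixed upright black handle, at clamp y -71, z 117 mm, the height of the trigger's crossbar. The handle is 30 mm wide (x), spans y -78 to -64 and z 57 to 142. It does not move: to squeeze trigger and handle from above, fingers closing along clamp y, put the gripper's middle at clamp y -63, so that the trigger's finger does the travel.
- crossbar (a point): The trigger: a lever in front (+y) of the handle with a round black crossbar, 12 mm thick and 44 mm long along clamp x. This point: centre of the crossbar, let go at clamp y -37, z 117. Pulled to the handle (-y) it swings about a pivot at clamp y -45, z 62, to y -54.5. Handle and crossbar together measure 47 mm in y when let go, 29.5 mm fully squeezed.
- trigger (a joint): Angle of the trigger (rad): 0 let go, 0.32 fully squeezed; a spring returns it (2 N at the crossbar). It drives the jaw 0.042 m per rad, less up to 4 mm lost at the start of a squeeze (teeth 4 mm apart): 9 to 13 mm a full squeeze, usually 12. 2 to 5 squeezes, let go between, are needed. Force at the crossbar: about 0.76 x (4 N + pad force) + 2 N.
- tall_box: Olive-wood spice box, 44 x 44 mm and 90 mm tall, with a knob (14 mm wide, 8 high) on top; about 140 g. Origin: centre of its underside, z up. Stands at first between the clamp's jaws.
- low_box: Olive-wood spice box, freshly glued, 48 x 48 mm and 60 mm tall, with a knob (14 mm wide, 8 high) on top; about 120 g. Origin: centre of its underside, z up. Stands at first on the cork slab.
- cork_slab: Flat cork slab 260 (x) x 140 (y) x 12 mm thick, fixed to the ledge. Origin: centre of its underside. There is room on it for both boxes, always beside the low box along x on at least one side.
- steamer: Bystander: perforated aluminium steamer tier, 180 mm in diameter, 120 high. Origin: centre of its underside.
- cups: Bystander: stack of green nesting cups, 80 mm in diameter, 137 high. Origin: centre of its underside.
- mortar: Bystander: white ceramic mortar, 128 mm in diameter, 85 high, its pestle leaning out to 140 mm high. Origin: centre of its underside.
- canister: Bystander: stainless canister with domed press-button lid, 108 mm in diameter, 160 high. Origin: centre of its underside.
- tea_glass: Bystander: small tea glass, 56 mm in diameter, 85 high. Origin: centre of its underside.
- jar: Bystander: small amber jar, 60 mm in diameter, 75 high. Origin: centre of its underside.
- spoon: Bystander: wooden spoon lying on the ledge, about 190 mm long. Origin: its middle, on the ledge.
Not all that is in view belongs to the job. Leave any pink or yellow look-alike of the tall_box alone.

How it is judged:
On the way, in this order (a step that is already met when the one before it is completed fails the run):
1. the tall box stands on the cork slab, let go (x of tall_box in the frame of cork_slab between -0.118 and 0.118 m and y of tall_box in the frame of cork_slab between -0.058 and 0.058 m and height (world z) of tall_box between 0.008 and 0.017 m and angle between tall_box's own z axis and vertical below 0.1 rad and linear speed of tall_box below 0.03 m/s and contact force between the fingers and tall_box below 0.2 N), for 0.2 s.
2. the low box stands on the clamp's board between pad and end stop, let go (x of low_box in the frame of clamp between -0.02 and 0.02 m and y of low_box in the frame of pad_face between 0.015 and 0.1 m and y of low_box in the frame of clamp below 0.18 m and height (world z) of low_box between 0.008 and 0.017 m and angle between low_box's own z axis and vertical below 0.1 rad and linear speed of low_box below 0.03 m/s and contact force between the fingers and low_box below 0.2 N), for 0.2 s.
3. the trigger is squeezed (value of joint trigger above 0.12 rad), for 0.02 s.
4. the trigger is let back out for another stroke (value of joint trigger below 0.09 rad), for 0.02 s.
At the end, for the whole second after the job is handed in: Tall box upright on the slab (centre within 118 x 58 mm of its centre), low box upright on the clamp board within 20 mm of the bar line, both still and not touched by the fingers; end stop pressed over 3 N; pad in 6 to 14 mm; fingers hold the trigger with over 1 N (all of step 1 and all of step 2 and value of joint pad between 0.006 and 0.014 m and contact force between end_stop and low_box above 3 N and contact force between the fingers and trigger above 1 N); the arm keeps its last pose, push and grip.
It fails at once if the pad is pushed in all the way (18.5 mm or more): the box is crushed (value of joint pad above 0.0185 m).
It fails at once if a box is tipped over (angle between any of tall_box, low_box's own z axis and vertical above 0.6 rad).
It fails at once if another kitchen thing is moved by more than 30 mm (distance of any of steamer, cups, mortar, canister, tea_glass, jar, spoon from where it was at the start of the episode above 0.03 m).
It also fails if it takes over 72 s, if anything falls off the work surface, if the arm or the gripper's body presses on something with over 40 N, if the wrist force passes 120 N, or if a joint passes its speed limit or range.

ROBOT

A 7-joint arm with a two-finger parallel gripper is mounted at the origin on the work surface. World frame = base frame: x ahead of the robot, y to its left, z up, the work surface at z = 0. Lengths are in m, angles in rad, forces in N, time in s.
With the tool pointing down it reaches from about 0.425 to 0.875 m from the base axis. Payload 8.4 kg.
Tool frame: the origin (TCP) lies between the finger pads; the fingertips stand 19 mm ahead of it and the grasp point (between the pads) is the TCP (arm.tips_ahead is the distance from the TCP to the fingertips, in m); x points along the fingers, y is the direction in which the jaws open and shut, and the axes are right-handed (so a half turn about x gives the same grasp; the last joint's range is limited). The gripper opens to 85 mm and grips with 20 to 120 N. Pads are 22 mm wide; open, the fingers measure 114 mm over their backs; the gripper's body (76 mm by 85 mm) begins 54 mm behind the grasp point. The pads swing forward as they close: fully open they stand 13 mm farther back than shut.
Start: joints at [1.026, 0.333, 0.04, 1.465, -0.013, 1.343, -0.059], TCP at [0.28, -0.586, 0.25] pointing down, gripper open.
Joint ranges: [-2.58, 2.58], [-0.38, 2.09], [-1.3, 1.39], [0.25, 2.4], [-1.5, 4.64], [0.08, 2.09], [-2.65, 2.65]. Speed limits (rad/s): [2.22, 2.22, 2.79, 2.79, 3.14, 3.14, 3.14].

INTERFACE

Orientations are given as a 3x3 rotation matrix whose columns are the frame's x, y, z axes.
In Python, from plant import arm gives the robot as it stands. The module is installed in compiled form; this text tells all that it offers.
- The arm moves only by the shell command python3 -m jog 'ROWS' [FORCE]. ROWS is JSON, one flat list of numbers, 7 for each row, row after row: the shift along the tool's x, y, z in m, then the turn, a rotation vector about the tool's x, y, z in rad, then the closure, from 0 (fully open) to 1 (shut). A call has 1 to 8 rows; each row is the pose to reach, as a shift and turn from the pose commanded when the call began, along the tool's axes at that moment; what a row does not reach only later rows make up. A row lasts 1/8 s, in which the tool goes at most 62.5 mm and 10.7 degrees, less where a joint would pass 70% of its speed; a pose out of reach is approached as far as the arm can. A call with a gripper value outside its range is refused whole. The fingers move at their own pace and stop on an object; FORCE is the grip in N (left out, the last holds). Time passes only in rows, so rows that repeat a pose let the fingers close. It gives the time, the measured TCP pose, the force and the opening at its end, in the units of the state.
- arm.observe(): the state, without advancing time (a new reading comes with each control period).
- arm.read_camera(name): name is "side" or "top" or "wrist"; returns the picture (420x560x3 uint8, red, green, blue); there is no depth.
- arm.camera_params(name): a dict with "vertical_fov" (degrees; the focal length in pixels is half the picture's height over the tangent of half this angle, whatever the lens; pixels are square), "cx", "cy" (the principal point, pixels), "R" (3x3) and "t" (3): a world point X has camera coordinates R X + t. Camera axes: x right, y down, z forward; pixel columns grow to the right and rows downward; lengths in m; the calibration is good to about 2 mm. A picture is of the moment at which its call begins: read the wrist's pose just before it. camera_params takes no time and is no camera call; for the wrist camera it gives the pose at the moment of the call.
- arm.close_job(): hands the job in, once; it reports no verdict.
Trained networks look in the newest picture that a camera, given by its name, has taken for a name from the list of things; names that differ only in an ending like _2 or _b are one class to them, and where a whole thing is asked for, a point or a joint stands for the part that bears it (a point fixed in the world has none). Each returns a list of dicts, best first, with "score" (0 to 1); they miss things now and then, are a little off and sometimes report something else, mostly with a low value. They report only what shows in the picture. A call takes as long as a camera call. They do not tell look-alikes from the thing itself.
- arm.look_for(camera, name): "at" ([x, y, z] in m, in world coordinates, good to about 4 mm: the middle of the surface that is visible of it).
The state is a dict: "time": time; "q": joint angles; "qd": joint speeds; "joint_efforts": joint torques, N m; "tool_pos": TCP position; "eef_rot": TCP orientation; "ft_force": force on the tool from outside, world axes, zero at the start; "ft_torque": the same for the moment, N m; "grip_width": opening from 0.0 (shut) to 1.0 (fully open).
Only numpy, scipy, OpenCV 4.12 (cv2) and the standard library are available. Lean on these libraries where they do the work, as an engineer would, in place of code of your own. Each camera call takes 0.05 s, during which the arm holds its last target. There are 200 camera calls.

## Working session

There is one attempt and no reset: what is moved stays moved. The work goes in short steps, Python scripts to look and compute and a shell command to move; the robot and the scene stay as the last step left them, time stands still between calls to the robot, and variables do not carry over. Pictures are saved under pics/ and viewed, about 8 in all and at most 12, crops included, and the job is handed in when it is done.

```bash
mkdir -p pics; cat > h.py <<'E'
import numpy as np, cv2
from plant import arm
def snap(n,f):
    im=arm.read_camera(n); cv2.imwrite('pics/'+f,cv2.cvtColor(im,cv2.COLOR_RGB2BGR)); return im
def proj(n,X):
    p=arm.camera_params(n); f=210/np.tan(np.radians(p['vertical_fov'])/2)
    c=np.array(p['R'])@np.array(X)+np.array(p['t']); return np.round([p['cx']+f*c[0]/c[2],p['cy']+f*c[1]/c[2]],1)
def unproj(n,px,z):
    p=arm.camera_params(n); f=210/np.tan(np.radians(p['vertical_fov'])/2);R=np.array(p['R']);t=np.array(p['t'])
    d=R.T@np.array([(px[0]-p['cx'])/f,(px[1]-p['cy'])/f,1]); o=-R.T@t; return np.round(o+d*(z-o[2])/d[2],4)
E
python3 - <<'E'
from h import *
s=arm.observe(); print(s['time'],s['tool_pos'],np.round(s['eef_rot'],3),s['grip_width'])
a=snap('top','t0.png'); b=snap('side','s0.png')
for c in ('top','side'):
  for n in ('tall_box','low_box','clamp','end_stop','pad_face','handle','crossbar','cork_slab','steamer','cups','mortar','canister','tea_glass','jar','spoon'):
    print(c,n,[(np.round(d['at'],3).tolist(),round(d['score'],2),proj(c,d['at']).tolist()) for d in arm.look_for(c,n)[:3]])
E
```

```text
0.0 [ 0.28004868 -0.58611186  0.24940403] [[-0.001  0.431 -0.902]
 [ 0.001 -0.902 -0.431]
 [-1.    -0.002  0.   ]] 0.9994548078564408
top tall_box [([0.511, 0.058, 0.1], 0.97, [233.5, 226.5]), ([0.34, 0.177, 0.09], 0.97, [191.5, 297.3]), ([0.368, -0.104, 0.089], 0.83, [300.1, 276.4])]
top low_box [([0.464, 0.307, 0.07], 0.59, [142.0, 254.1])]
top clamp [([0.536, -0.101, 0.006], 0.77, [292.4, 219.1])]
top end_stop [([0.503, 0.095, 0.075], 0.81, [220.9, 232.6])]
top pad_face [([0.511, 0.055, 0.1], 0.5, [234.7, 226.4])]
top handle [([0.54, -0.1, 0.013], 0.64, [292.0, 217.1])]
top crossbar [([0.545, -0.122, 0.125], 0.46, [301.3, 206.0])]
top cork_slab [([0.534, 0.318, 0.011], 0.66, [144.3, 231.9]), ([0.632, -0.445, 0.012], 0.58, [408.0, 175.9]), ([0.539, -0.052, 0.04], 0.44, [274.8, 216.9])]
top steamer [([0.766, -0.271, 0.028], 0.62, [343.4, 135.4]), ([0.691, 0.07, 0.076], 0.25, [226.1, 164.3])]
top cups [([0.391, -0.427, 0.119], 0.58, [427.4, 255.6]), ([0.767, -0.268, 0.029], 0.15, [342.4, 134.9])]
top mortar [([0.792, -0.07, 0.063], 0.83, [273.6, 127.8])]
top canister [([0.719, 0.201,
[... 610 characters left out ...]
de handle [([0.558, -0.096, 0.009], 0.93, [288.2, 230.8]), ([0.399, -0.405, 0.085], 0.23, [336.2, 160.7])]
side crossbar []
side cork_slab [([0.532, 0.345, 0.01], 0.78, [299.8, 362.0]), ([0.508, 0.11, 0.048], 0.24, [308.8, 265.7])]
side steamer [([0.732, -0.216, 0.078], 0.9, [229.2, 189.5]), ([0.509, 0.111, 0.043], 0.7, [308.1, 267.5])]
side cups [([0.397, -0.408, 0.085], 0.79, [336.6, 160.5])]
side mortar [([0.778, -0.054, 0.065], 0.75, [203.9, 222.4])]
side canister [([0.729, 0.26, 0.107], 0.55, [195.4, 290.6])]
side tea_glass [([0.343, -0.231, 0.068], 0.74, [360.2, 189.0])]
side jar [([0.697, 0.091, 0.051], 0.85, [227.5, 260.0])]
side spoon [([0.579, -0.451, 0.013], 0.56, [283.0, 175.2])]
```

View pics/t0.png

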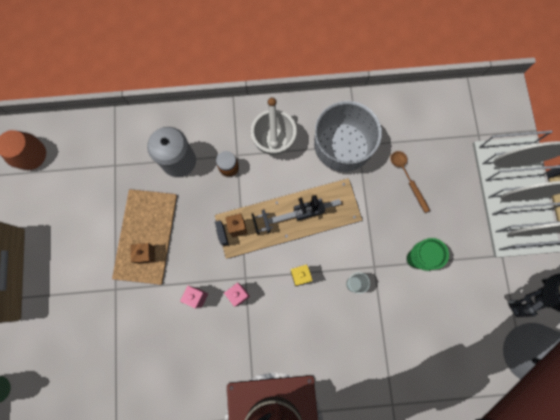

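View pics/s0.png

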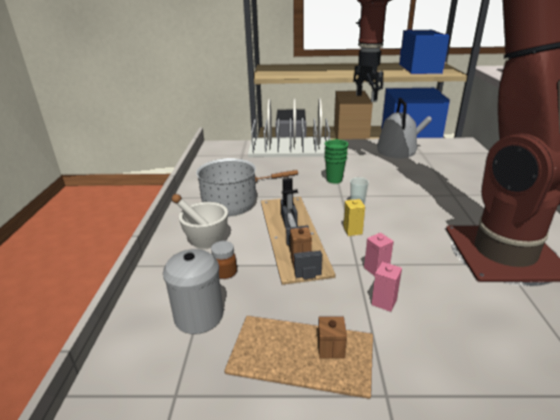

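The top view shows the wooden boxes at (235,226) between the clamp's jaws (tall) and (142,253) on the cork (low). Look-alikes are pink at (193,297) and (236,295) and yellow at (302,275). The wooden box in the jaws is my choice. I'll check it in a close crop.

```bash
python3 - <<'E'
from h import *
im=cv2.imread('pics/t0.png')
a=cv2.resize(im[170:265,205:375],None,fx=4.7,fy=4.7,interpolation=cv2.INTER_CUBIC)[:,:790]
b=cv2.resize(im[180:295,105:215],None,fx=4,fy=4,interpolation=cv2.INTER_CUBIC)
cv2.imwrite('pics/c1.png',cv2.resize(im[170:295,105:370],(795,375),interpolation=cv2.INTER_CUBIC))
p=arm.camera_params('top');print(-np.array(p['R']).T@np.array(p['t']))
hsv=cv2.cvtColor(im,cv2.COLOR_BGR2HSV)
E
```

```text
[ 0.30759986 -0.05444494  1.19009918]
```

View pics/c1.png

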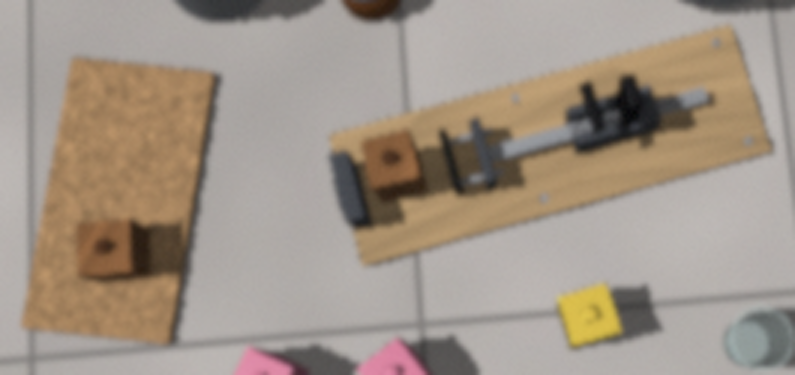

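The crop confirms a wooden box with a knob at (391,157) between the end stop at (350,188) and the pad at (455,160). The low box's knob is at (105,245), and the free slab lies above it (+x).

```bash
cat >> h.py <<'E'
def rel(target,yaw,R=None,p=None):
    "target TCP pos, world direction angle of tool y; print shift/turn in tool axes"
    from scipy.spatial.transform import Rotation as Ro
    s=arm.observe(); R=np.array(s['eef_rot']) if R is None else R; p=np.array(s['tool_pos']) if p is None else p
    best=None
    for k in (0,np.pi):
        y=np.array([np.cos(yaw+k),np.sin(yaw+k),0]); x=np.array([0,0,-1.]); T=np.c_[x,y,np.cross(x,y)]
        v=Ro.from_matrix(R.T@T).as_rotvec()
        if best is None or np.linalg.norm(v)<np.linalg.norm(best): best=v
    return np.round(R.T@(np.array(target)-p),4),np.round(best,4)
E
python3 - <<'E'
from h import *
o=np.array([105,170.])
g=lambda x,y,z: unproj('top',np.array([x,y])/3+o-0.33,z)
b=[g(*c,.012) for c in ((330,133),(733,27),(772,152),(365,265))]
s=[g(*c,.012) for c in ((75,57),(216,73),(172,344),(24,327))]
print(b,np.mean(b,0)); print(s,np.mean(s,0))
for i,j,n in ((0,1,b),(3,2,b),(1,0,s),(2,3,s),(0,3,s)):
  d=n[i]-n[j]; print(np.linalg.norm(d),np.degrees(np.arctan2(-d[0],d[1])))
t=g(391,157,.108);l=g(105,245,.078);print('tall',t,'low',l)
C=np.mean(b,0)
d=(b[0]-b[1]+b[3]-b[2]);yaw=np.arctan2(-d[0],d[1]);print('yaw',yaw)
M=np.array([[np.cos(yaw),np.sin(yaw)],[-np.sin(yaw),np.cos(yaw)]])
print('tall in clamp',M@(t-C)[:2], 'endstop', M@(g(345,160,.074)-C)[:2],'pad top', M@(g(455,160,.06)-C)[:2],'handle',M@(g(630,92,.14)-C)[:2])
q=arm.observe()['q'];print(q)
print(rel([0.5,.06,.25],yaw))
E
```

```text
[array([0.5685, 0.118 , 0.012 ]), array([ 0.6387, -0.2742,  0.012 ]), array([ 0.5138, -0.2962,  0.012 ]), array([0.4409, 0.0924, 0.012 ])] [ 0.540475 -0.09      0.012   ]
[array([0.6642, 0.3579, 0.012 ]), array([0.6366, 0.2236, 0.012 ]), array([0.3841, 0.2727, 0.012 ]), array([0.4113, 0.4077, 0.012 ])] [0.52405  0.315475 0.012   ]
0.39843303075924813 10.147928504777955
0.39537876776579695 10.624996460936499
0.1371067102661281 168.38683135825377
0.13771288973803433 168.6084729079504
0.2577565712062449 -101.13991582313992
tall [0.5214 0.0525 0.108 ] low [0.4708 0.3106 0.078 ]
yaw 0.18126194956537459
tall in clamp [0.00692612 0.14360409] endstop [0.02240564 0.18590662] pad top [-0.00092004  0.09136265] handle [ 0.00072523 -0.06774053]
[ 1.0258124   0.33316864  0.03992153  1.46538115 -0.01338455  1.34328993
 -0.05850762]
(array([ 3.000e-04, -4.886e-01, -4.770e-01]), array([-1.3063,  0.    , -0.    ]))
```

```bash
python3 -m jog '[0,-0.473,-0.491,-1.306,0,0,0, 0,-0.473,-0.491,-1.306,0,0,0, 0,-0.473,-0.491,-1.306,0,0,0, 0,-0.473,-0.491,-1.306,0,0,0, 0,-0.473,-0.491,-1.306,0,0,0, 0,-0.473,-0.491,-1.306,0,0,0, 0,-0.473,-0.491,-1.306,0,0,0, 0,-0.473,-0.491,-1.306,0,0,0]' 30; python3 - <<'E'
from h import *
print(rel([.519,.053,.25],0.18))
E
```

```text
time: 2.6
tool_pos: [0.456, -0.1163, 0.2507]
eef_rot: [[0.001, 0.983, 0.183], [-0.001, 0.183, -0.983], [-1.0, 0.001, 0.001]]
ft_force: [1.1, -0.4, 0.3]
grip_width: 1.0
(array([ 0.0007,  0.0929, -0.155 ]), array([ 0.0036,  0.0008, -0.0008]))
```

```bash
python3 -m jog '[0,0.093,-0.155,0,0,0,0, 0,0.093,-0.155,0,0,0,0, 0,0.093,-0.155,0,0,0,0, 0,0.093,-0.155,0,0,0,0, 0,0.093,-0.155,0,0,0,0]'; python3 - <<'E'
from h import *
s=arm.observe();print(s['tool_pos']); w=snap('wrist','w1.png')
for n in ('tall_box','pad_face','end_stop','crossbar','handle'):
    print(n,[(np.round(d['at'],4).tolist(),round(d['score'],2),proj('wrist',d['at']).tolist()) for d in arm.look_for('wrist',n)[:3]])
E
```

```text
time: 3.22
tool_pos: [0.5191, 0.0506, 0.2502]
eef_rot: [[-0.0, 0.984, 0.18], [-0.0, 0.18, -0.984], [-1.0, -0.0, 0.0]]
ft_force: [-0.3, 0.3, -0.0]
grip_width: 0.999
[0.5190894  0.05062657 0.2502074 ]
tall_box [([0.3731, -0.0836, 0.0756], 0.86, [122.9, 285.2]), ([0.3569, 0.1739, 0.0884], 0.83, [104.6, 17.2]), ([0.7552, -0.1933, 0.0684], 0.7, [418.8, 400.4])]
pad_face [([0.5263, 0.0085, 0.0552], 0.69, [273.6, 225.0])]
end_stop [([0.5022, 0.0999, 0.0767], 0.9, [265.6, 140.0])]
crossbar [([0.5516, -0.1171, 0.1145], 0.92, [275.9, 359.2])]
handle [([0.5381, -0.0468, 0.0127], 0.9, [274.8, 254.7])]
```

View pics/w1.png

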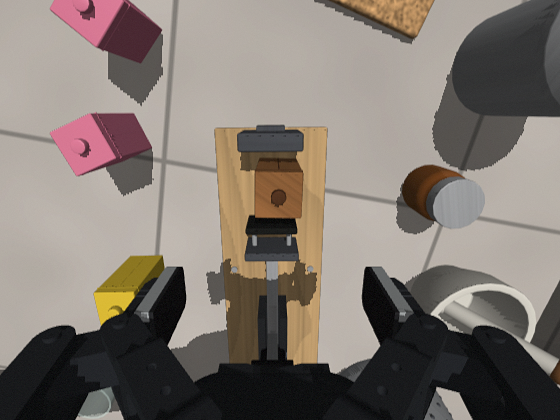

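Wrist view: tall box top spans about (255–302, 174–218) with knob (279,197). End stop top is at (270,140), pad top at (272,222), and the board is well aligned with the tool.

```bash
python3 - <<'E'
from h import *
s=arm.observe();p=np.array(s['tool_pos']);R=np.array(s['eef_rot'])
u=lambda x,y,z: unproj('wrist',(x,y),z)
def tl(n,P): print(n,P,'tool',np.round(R.T@(P-p),4))
tl('knob',u(279,197,.108));tl('top',u(278.5,196.5,.102))
a,b=u(255,197,.102),u(302,197,.102);print('w',np.linalg.norm(a-b))
tl('es L',u(238,151,.074));tl('es R',u(303,151,.074))
tl('padL',u(247,217,.067));tl('padR',u(298,217,.067))
L1=u(217,128,.012);L2=u(232,350,.012);R1=u(327,128,.012);R2=u(318,350,.012)
for n,x in zip(('L1','L2','R1','R2'),(L1,L2,R1,R2)): tl(n,x)
tl('xbar',np.array([.5516,-.1171,.1145]))
E
```

```text
knob [0.5229 0.0559 0.108 ] tool [ 0.1424  0.0048 -0.0052]
top [0.5228 0.0547 0.102 ] tool [ 0.1484  0.0044 -0.004 ]
w 0.04317418209995411
es L [0.4777 0.085  0.074 ] tool [ 0.1764 -0.0345 -0.0419]
es R [0.5396 0.0962 0.074 ] tool [ 0.1764  0.0284 -0.0418]
padL [0.4963 0.0173 0.067 ] tool [ 0.1834 -0.0283  0.0281]
padR [0.5495 0.0269 0.067 ] tool [0.1834 0.0258 0.0281]
L1 [0.4447 0.0978 0.012 ] tool [ 0.2384 -0.0647 -0.0604]
L2 [ 0.5043 -0.2083  0.012 ] tool [ 0.2385 -0.0607  0.2515]
R1 [0.5683 0.1201 0.012 ] tool [ 0.2384  0.0609 -0.0603]
R2 [ 0.6272 -0.186   0.012 ] tool [0.2385 0.0642 0.2514]
xbar [ 0.5516 -0.1171  0.1145] tool [0.136  0.0021 0.1702]
```

```bash
python3 -m jog '[0.05,0.0045,-0.004,0.0,0,0,0, 0.1,0.0045,-0.004,0,0,0,0, 0.15,0.0045,-0.004,0,0,0,0, 0.178,0.0045,-0.004,0,0,0,0, 0.178,0.0045,-0.004,0,0,0,0, 0.178,0.0045,-0.004,0,0,0,1, 0.178,0.0045,-0.004,0,0,0,1, 0.178,0.0045,-0.004,0,0,0,1]' 30; python3 -m jog '[0,0,0,0,0,0,1, 0,0,0,0,0,0,1, -0.02,0,0,0,0,0,1, -0.08,0,0,0,0,0,1, -0.14,0,0,0,0,0,1, -0.14,0,0,0,0,0,1]';  python3 - <<'E'
from h import *
print(rel([.585,.314,.212],-.194))
E
```

```text
time: 4.53
tool_pos: [0.5237, 0.0557, 0.0738]
eef_rot: [[0.002, 0.984, 0.18], [-0.0, 0.18, -0.984], [-1.0, 0.002, 0.001]]
ft_force: [-1.6, -0.3, 7.1]
grip_width: 0.516
time: 5.28
tool_pos: [0.5254, 0.0564, 0.2176]
eef_rot: [[0.009, 0.984, 0.18], [-0.0, 0.18, -0.984], [-1.0, 0.009, 0.002]]
ft_force: [-0.3, 0.2, -1.8]
grip_width: 0.514
(array([ 0.0061,  0.1049, -0.2426]), array([ 3.75e-01,  1.00e-04, -9.00e-03]))
```

```bash
python3 -m jog '[0,0.025,-0.06,0.1,0,0,1, 0,0.05,-0.12,0.2,0,0,1, 0,0.078,-0.18,0.3,0,0,1, 0,0.105,-0.243,0.375,0,0,1, 0,0.105,-0.243,0.375,0,0,1, 0.05,0.105,-0.243,0.375,0,0,1, 0.1,0.105,-0.243,0.375,0,0,1, 0.1,0.105,-0.243,0.375,0,0,1]'; python3 - <<'E'
from h import *
print(rel([.585,.314,.0745],-.194))
snap('side','s2.png')
for c in ('top','side'):
  arm.read_camera(c)
  for n in ('cork_slab','low_box'): print(c,n,[(np.round(d['at'],4).tolist(),round(d['score'],2)) for d in arm.look_for(c,n)[:2]])
E
```

```text
time: 6.28
tool_pos: [0.58, 0.3111, 0.1076]
eef_rot: [[-0.008, 0.981, -0.193], [-0.004, -0.193, -0.981], [-1.0, -0.007, 0.006]]
ft_force: [-0.7, -0.6, -1.4]
grip_width: 0.515
(array([ 0.0331,  0.0046, -0.004 ]), array([-0.0001,  0.0058,  0.0065]))
top cork_slab [([0.5932, 0.2991, 0.0143], 0.76), ([0.5377, -0.0874, 0.0117], 0.39)]
top low_box []
side cork_slab [([0.5251, 0.3467, 0.0115], 0.89)]
side low_box []
```

```bash
python3 -m jog '[0.015,0.003,-0.003,0,0,0,1, 0.027,0.004,-0.004,0,0,0,1, 0.031,0.004,-0.004,0,0,0,1, 0.031,0.004,-0.004,0,0,0,1]'
```

```text
time: 7.12
tool_pos: [0.5868, 0.3168, 0.0806]
eef_rot: [[-0.001, 0.981, -0.193], [-0.0, -0.193, -0.981], [-1.0, -0.001, 0.001]]
ft_force: [0.2, -0.3, -2.7]
grip_width: 0.517
```

```bash
python3 -m jog '[0.004,0,0,0,0,0,1, 0.0065,0,0,0,0,0,1, 0.0065,0,0,0,0,0,1, 0.0065,0,0,0,0,0,1]'
```

```text
time: 7.62
tool_pos: [0.5872, 0.3169, 0.075]
eef_rot: [[0.0, 0.981, -0.193], [0.0, -0.193, -0.981], [-1.0, 0.0, -0.0]]
ft_force: [-0.1, 0.4, -1.4]
grip_width: 0.509
```

```bash
python3 -m jog '[0.001,0,0,0,0,0,1, 0.0015,0,0,0,0,0,1, 0.0015,0,0,0,0,0,0.45, 0.0015,0,0,0,0,0,0, 0.0015,0,0,0,0,0,0, 0.0015,0,0,0,0,0,0]'; python3 -m jog '[-0.05,0,0,0,0,0,0, -0.1,0,0,0,0,0,0, -0.14,0,0,0,0,0,0, -0.14,-0.07,0,0,0,0,0, -0.14,-0.115,0.02,0,0,0,0, -0.14,-0.115,0.02,0,0,0,0, -0.14,-0.115,0.02,0,0,0,0]'; python3 - <<'E'
from h import *
s=arm.observe();print(s['tool_pos']); w=snap('wrist','w2.png')
for n in ('tall_box','low_box','cork_slab'):
    print(n,[(np.round(d['at'],4).tolist(),round(d['score'],2),proj('wrist',d['at']).tolist()) for d in arm.look_for('wrist',n)[:3]])
E
```

```text
time: 8.38
tool_pos: [0.5871, 0.3168, 0.0733]
eef_rot: [[0.0, 0.981, -0.193], [0.0, -0.193, -0.981], [-1.0, -0.0, -0.0]]
ft_force: [0.2, -0.2, 0.7]
grip_width: 0.998
time: 9.25
tool_pos: [0.4711, 0.3191, 0.2138]
eef_rot: [[0.001, 0.981, -0.193], [-0.0, -0.193, -0.981], [-1.0, 0.001, -0.0]]
ft_force: [0.0, -0.5, 0.1]
grip_width: 1.001
[0.47105364 0.31909169 0.21380569]
tall_box [([0.3558, 0.1965, 0.0646], 0.78, [189.4, 329.6]), ([0.3372, 0.0926, 0.0121], 0.66, [207.8, 368.9]), ([0.5747, 0.3188, 0.1027], 0.59, [402.4, 189.9])]
low_box []
cork_slab [([0.5212, 0.3452, 0.0134], 0.69, [315.7, 154.9])]
```

View pics/w2.png

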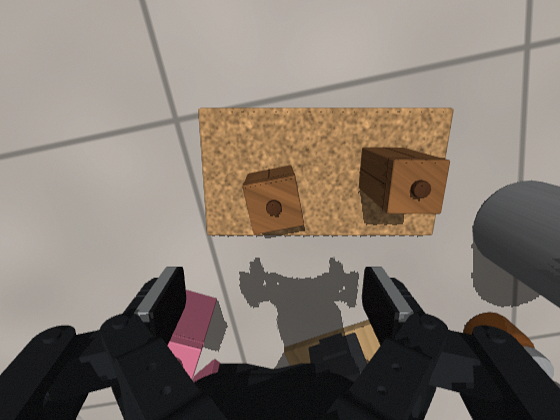

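The tall box stands upright on the slab with its knob at (420,188). The low box's knob is at (274,208), with top corners near (243,186), (296,176), (304,229), (251,237), so it is turned about 10° relative to the tool.

```bash
python3 - <<'E'
from h import *
s=arm.observe();p=np.array(s['tool_pos']);R=np.array(s['eef_rot'])
c=[unproj('wrist',x,.072) for x in ((243,186),(296,176),(304,229),(251,237))]
C=np.mean(c,0);k=unproj('wrist',(274,208),.078)
print(C,k,[np.linalg.norm(c[i]-c[i-1]) for i in range(4)])
d=c[1]-c[0]+c[2]-c[3];e=c[0]-c[3]+c[1]-c[2]
print(np.arctan2(d[1],d[0]),np.arctan2(-e[0],e[1]))
y=np.arctan2(d[1],d[0])
print(rel([*((C+k)/2)[:2],.2138],y),(rel([*C[:2],.2138],y+np.pi/2)))
print(arm.observe()['q'])
E
```

```text
[0.470325 0.31495  0.072   ] [0.4711 0.3164 0.078 ] [np.float64(0.0490323362690378), np.float64(0.04750094735897384), np.float64(0.050316796400406906), np.float64(0.049829007616046306)]
-0.020552090439766094 -0.04935504721051035
(array([-0.0006,  0.    ,  0.0037]), array([-0.1746, -0.0006,  0.0004])) (array([-0.0006, -0.0002,  0.0045]), array([ 1.3962e+00, -1.0000e-04,  8.0000e-04]))
[-0.04640954  0.27258281 -0.73600607  1.6852047   0.19039495  1.25729746
 -1.01821052]
```

```bash
python3 -m jog '[0.03,0,0.004,-0.16,0,0,0, 0.08,0,0.004,-0.16,0,0,0, 0.13,0,0.004,-0.16,0,0,0, 0.162,0,0.004,-0.16,0,0,0, 0.162,0,0.004,-0.16,0,0,0, 0.162,0,0.004,-0.16,0,0,1, 0.162,0,0.004,-0.16,0,0,1, 0.162,0,0.004,-0.16,0,0,1]' 30; python3 -m jog '[0,0,0,0,0,0,1, 0,0,0,0,0,0,1]';python3 -m jog '[-0.02,0,0,0,0,0,1, -0.07,0,0,0,0,0,1, -0.13,0,0,0,0,0,1, -0.13,0,0,0,0,0,1, -0.13,0,0,0,0,0,1]';  python3 - <<'E'
from h import *
# clamp: origin, yaw .192; gap centre  clamp y = 145
O=np.array([.5443,-.0851]);a=.192
cy=.143
T=O+cy*np.array([-np.sin(a),np.cos(a)]);print(T)
print(rel([*T,.18],a))
E
```

```text
time: 10.45
tool_pos: [0.4707, 0.3161, 0.0531]
eef_rot: [[0.003, 0.999, -0.034], [0.001, -0.034, -0.999], [-1.0, 0.003, -0.001]]
ft_force: [0.0, -0.4, 6.5]
grip_width: 0.56
time: 10.7
tool_pos: [0.4707, 0.3162, 0.0532]
eef_rot: [[0.003, 0.999, -0.034], [0.001, -0.034, -0.999], [-1.0, 0.003, -0.001]]
ft_force: [0.0, -0.3, 5.2]
grip_width: 0.561
time: 11.32
tool_pos: [0.4696, 0.3153, 0.1821]
eef_rot: [[0.001, 0.999, -0.034], [-0.0, -0.034, -0.999], [-1.0, 0.001, -0.0]]
ft_force: [-0.0, -0.9, -2.4]
grip_width: 0.562
[0.51701238 0.05527231]
(array([0.0021, 0.0562, 0.2582]), array([-2.262e-01,  1.000e-04, -1.100e-03]))
```

```bash
python3 -m jog '[0,0.014,0.06,-0.06,0,0,1, 0,0.028,0.12,-0.12,0,0,1, 0,0.042,0.18,-0.18,0,0,1, 0,0.056,0.24,-0.226,0,0,1, 0,0.056,0.256,-0.226,0,0,1, 0,0.056,0.256,-0.226,0,0,1, 0.03,0.056,0.256,-0.226,0,0,1, 0.03,0.056,0.256,-0.226,0,0,1]';  python3 - <<'E'
from h import *
O=np.array([.5443,-.0851]);a=.192
T=O+.145*np.array([-np.sin(a),np.cos(a)])
print(T,rel([*T,.053],a)); snap('wrist','w3.png');
for n in ('low_box','pad_face','end_stop','crossbar'):
    print(n,[(np.round(d['at'],4).tolist(),round(d['score'],2),proj('wrist',d['at']).tolist()) for d in arm.look_for('wrist',n)[:3]])
E
```

```text
time: 12.32
tool_pos: [0.5149, 0.0597, 0.1494]
eef_rot: [[-0.004, 0.981, 0.194], [0.001, 0.194, -0.981], [-1.0, -0.004, -0.002]]
ft_force: [0.4, 0.6, -1.5]
grip_width: 0.562
[0.51663073 0.05723556] (array([0.0964, 0.0016, 0.0029]), array([ 0.0029, -0.0016,  0.0043]))
low_box [([0.5125, 0.0709, 0.1689], 0.92, [269.0, 287.3])]
pad_face [([0.6251, 0.2328, 0.0106], 0.45, [459.1, 11.7]), ([0.6946, 0.1993, 0.0141], 0.43, [529.4, 77.9])]
end_stop [([0.5024, 0.1049, 0.0761], 0.95, [264.6, 160.3])]
crossbar []
```

View pics/w3.png

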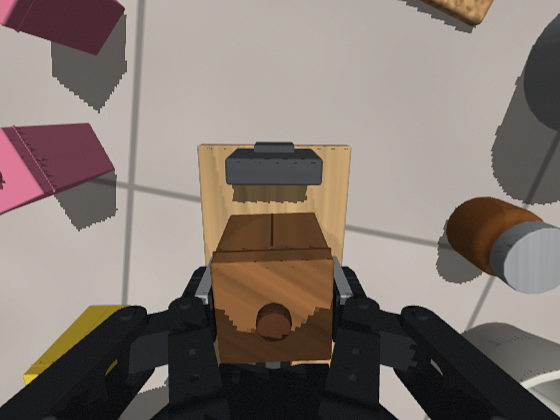

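Box and end stop are aligned laterally (centres at columns 273 and 274), so I'll lower it.

```bash
python3 -m jog '[0.04,0.0015,0.002,0,0,0,1, 0.075,0.0015,0.002,0,0,0,1, 0.089,0.0015,0.002,0,0,0,1, 0.093,0.0015,0.002,0,0,0,1, 0.093,0.0015,0.002,0,0,0,1]'
```

```text
time: 13.2
tool_pos: [0.5195, 0.0563, 0.0593]
eef_rot: [[0.001, 0.982, 0.191], [0.0, 0.191, -0.982], [-1.0, 0.001, 0.0]]
ft_force: [0.4, -0.5, -1.0]
grip_width: 0.562
```

```bash
python3 -m jog '[0.002,-0.002,-0.001,0,0,0,1, 0.005,-0.002,-0.001,0,0,0,1, 0.0065,-0.002,-0.001,0,0,0,1, 0.0065,-0.002,-0.001,0,0,0,1]'
```

```text
time: 13.7
tool_pos: [0.5168, 0.0566, 0.0531]
eef_rot: [[0.0, 0.982, 0.191], [-0.001, 0.191, -0.982], [-1.0, 0.0, 0.001]]
ft_force: [-6.2, -1.2, 14.7]
grip_width: 0.564
```

```bash
python3 -m jog '[0.006,-0.002,0,0,0,0,0.45, 0.006,-0.002,0,0,0,0,0, 0.006,-0.002,0,0,0,0,0, 0.006,-0.002,0,0,0,0,0, -0.05,-0.002,0,0,0,0,0, -0.11,-0.002,0,0,0,0,0, -0.17,-0.002,0,0,0,0,0, -0.2,-0.002,0,0,0,0,0]';  python3 - <<'E'
from h import *
O=np.array([.5443,-.0851]);a=.192
T=O-.063*np.array([-np.sin(a),np.cos(a)])
print(T,rel([*T,.25],a+np.pi/2),rel([*T,.25],a)); print(arm.observe()['q'])
snap('wrist','w4.png')
for n in ('low_box','pad_face','end_stop','crossbar','handle'):
    print(n,[(np.round(d['at'],4).tolist(),round(d['score'],2),proj('wrist',d['at']).tolist()) for d in arm.look_for('wrist',n)[:3]])
E
```

```text
time: 14.7
tool_pos: [0.5155, 0.0565, 0.2553]
eef_rot: [[0.004, 0.982, 0.191], [-0.0, 0.191, -0.982], [-1.0, 0.004, 0.001]]
ft_force: [1.0, -0.2, -0.6]
grip_width: 1.001
[ 0.55632182 -0.14694235] (array([0.0055, 0.0012, 0.2075]), array([-1.5708,  0.0038, -0.0024])) (array([0.0055, 0.0012, 0.2075]), array([ 0.    ,  0.0009, -0.0039]))
[ 0.43850203  0.10921895 -0.6740763   1.74815647  0.07167821  1.30473869
 -0.05924554]
low_box [([0.5497, -0.1183, 0.1113], 0.59, [272.5, 359.1]), ([0.5184, 0.0638, 0.0748], 0.58, [276.1, 185.4])]
pad_face [([0.5219, 0.012, 0.0548], 0.58, [271.4, 226.6])]
end_stop [([0.4994, 0.1012, 0.0746], 0.74, [266.9, 145.4])]
crossbar [([0.5505, -0.117, 0.1098], 0.77, [276.3, 360.6])]
handle [([0.5395, -0.0424, 0.0112], 0.79, [278.9, 256.2])]
```

View pics/w4.png

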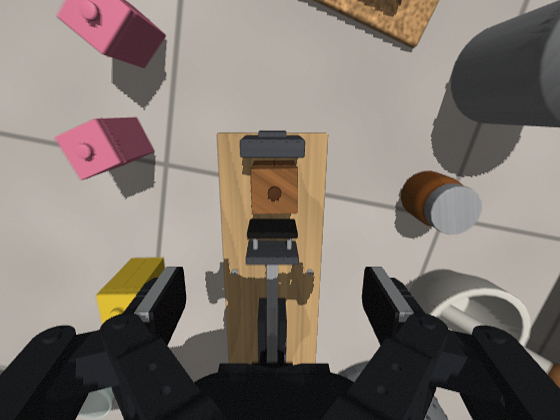

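The low box stands in the seat with its knob at (274,193), between the end stop (272,145) and the pad (272,228). Now to the trigger.

```bash
python3 -m jog '[0,0,0.05,-0.18,0,0,0, 0,0,0.1,-0.36,0,0,0, 0,0,0.15,-0.54,0,0,0, 0,0,0.2075,-0.72,0,0,0, 0,0,0.2075,-0.9,0,0,0, 0,0,0.2075,-1.08,0,0,0, 0,0,0.2075,-1.26,0,0,0, 0,0,0.2075,-1.44,0,0,0]'; python3 -m jog '[0,0,0,-0.13,0,0,0, 0,0,0,-0.13,0,0,0, 0,0,0,-0.13,0,0,0]';  python3 - <<'E'
from h import *
O=np.array([.5443,-.0851]);a=.192
T=O-.063*np.array([-np.sin(a),np.cos(a)])
print(T,rel([*T,.117],a+np.pi/2)); print(arm.observe()['q'])
snap('wrist','w5.png')
for n in ('crossbar','handle'):
    print(n,[(np.round(d['at'],4).tolist(),round(d['score'],2),proj('wrist',d['at']).tolist()) for d in arm.look_for('wrist',n)[:3]])
for y,z in ((-.078,.142),(-.064,.142),(-.037,.123),(-.1,.062),(-.02,.062)): 
  for x in (-.018,.018): print(y,x,proj('wrist',[*(O+y*np.array([-np.sin(a),np.cos(a)])+x*np.array([np.cos(a),np.sin(a)])),z]))
E
```

```text
time: 16.0
tool_pos: [0.5536, -0.1473, 0.2501]
eef_rot: [[-0.002, -0.067, 0.998], [0.001, 0.998, 0.067], [-1.0, 0.001, -0.002]]
ft_force: [0.1, 0.7, 0.2]
grip_width: 0.997
time: 16.38
tool_pos: [0.554, -0.1474, 0.2511]
eef_rot: [[-0.001, -0.187, 0.982], [0.001, 0.982, 0.187], [-1.0, 0.001, -0.001]]
ft_force: [0.2, -0.2, -0.3]
grip_width: 1.001
[ 0.55632182 -0.14694235] (array([ 0.1341, -0.    ,  0.0025]), array([-0.0038, -0.001 , -0.0007]))
[ 0.76314244  0.24412346 -0.68022582  1.62598894  0.15680366  1.32837521
  1.81851617]
crossbar [([0.5462, -0.1232, 0.1226], 0.69, [303.1, 203.6]), ([0.6198, 0.2381, 0.0105], 0.65, [545.9, 279.7])]
handle [([0.5375, -0.109, 0.0098], 0.78, [307.6, 172.1]), ([0.6232, 0.2391, 0.0116], 0.5, [546.1, 282.5])]
-0.078 -0.018 [254.5 195.2]
-0.078 0.018 [255.5 237.6]
-0.064 -0.018 [272.4 195.2]
-0.064 0.018 [272.5 237.6]
-0.037 -0.018 [304.4 189.3]
-0.037 0.018 [303.3 229.1]
-0.1 -0.018 [237.8 175.3]
-0.1 0.018 [239.1 208.5]
-0.02 -0.018 [315.2 175.1]
-0.02 0.018 [313.9 208.3]
```

View pics/w5.png

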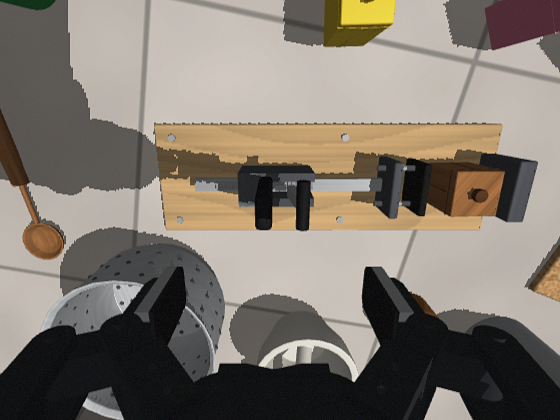

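Predicted and observed handle (cols 255–272) and crossbar (col 303) agree within about 2 mm. Descending, then one slow squeeze.

```bash
python3 -m jog '[0.04,0,0.002,0,0,0,0, 0.09,0,0.0025,0,0,0,0, 0.12,0,0.0025,0,0,0,0, 0.134,0,0.0025,0,0,0,0, 0.134,0,0.0025,0,0,0,0, 0.134,0,0.0025,0,0,0,0.2, 0.134,0,0.0025,0,0,0,0.2]' 30; python3 - <<'E'
from h import *
O=np.array([.5443,-.0851]);a=.192
T=O-.063*np.array([-np.sin(a),np.cos(a)])
print(rel([*T,.117],a+np.pi/2))
snap('wrist','w6.png')
E
```

```text
time: 17.4
tool_pos: [0.5575, -0.1471, 0.1191]
eef_rot: [[0.002, -0.19, 0.982], [-0.001, 0.982, 0.19], [-1.0, -0.001, 0.002]]
ft_force: [0.1, 0.1, 0.5]
grip_width: 0.8
(array([ 0.0021,  0.0004, -0.0011]), array([-0.001 ,  0.0018,  0.0011]))
```

View pics/w6.png

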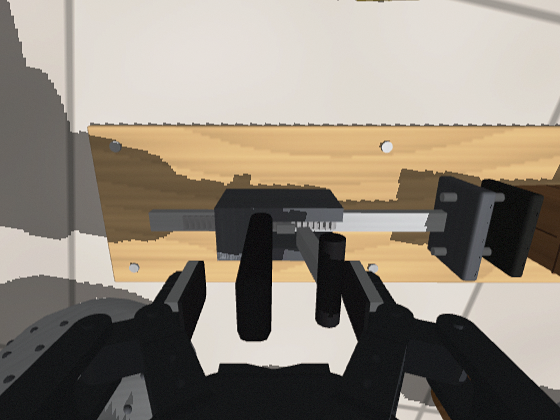

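Handle (255,280) and crossbar (330,280) sit between the fingers (190 and 360). The jaw plate (460,230), pad (510,230) and box edge (555,225) are all in view. First squeeze now.

```bash
cat >> h.py <<'E'
def prof(f):
    im=snap('wrist',f).astype(int)
    for r in (200,235):
        print(r,' '.join('%d'%v for v in im[r,416:560:2].mean(1)))
    print(arm.observe()['grip_width'],arm.observe()['ft_force'])
E
python3 -c "from h import *; prof('a0.png')"
python3 -m jog '[0,0,0,0,0,0,0.3, 0,0,0,0,0,0,0.4, 0,0,0,0,0,0,0.5, 0,0,0,0,0,0,0.6, 0,0,0,0,0,0,0.65, 0,0,0,0,0,0,0.65]' 30; python3 -c "from h import *; prof('a1.png')"
```

```text
200 84 83 83 80 87 88 87 90 86 93 30 34 60 66 83 83 85 85 84 87 76 31 33 33 33 30 32 31 33 33 33 41 60 88 102 100 101 97 99 94 84 84 85 86 23 13 14 13 14 11 13 18 16 16 11 11 14 20 23 35 36 38 36 41 42 42 43 44 44 46 46 46
235 86 86 87 86 86 86 87 29 35 30 34 31 32 34 31 30 32 33 28 33 31 32 30 33 31 32 32 35 53 80 96 96 95 96 94 94 13 11 11 14 10 14 18 15 15 14 14 13 8 10 14 14 18 23 29 37 35 36 37 40 43 41 43 45 45 43 44 34 22 33 43 44
0.7981497497747526 [-0.45782382  0.79164684  1.30156259]
time: 18.25
tool_pos: [0.5573, -0.1472, 0.1184]
eef_rot: [[0.001, -0.19, 0.982], [-0.0, 0.982, 0.19], [-1.0, -0.001, 0.001]]
ft_force: [0.7, -0.1, 5.4]
grip_width: 0.35
200 83 84 85 84 87 90 89 91 90 90 90 88 90 89 90 90 48 34 35 50 67 69 86 86 88 87 87 87 32 31 33 35 31 34 33 33 35 31 32 35 50 78 104 102 100 100 99 99 87 86 87 83 13 13 13 12 16 13 13 14 11 18 11 14 12 19 22 30 36 35 36 37
235 88 87 88 89 87 89 88 88 86 87 87 86 89 30 35 32 35 34 35 35 34 32 32 35 30 29 33 37 31 34 34 32 32 33 33 35 54 80 99 97 98 97 98 98 14 14 12 11 15 15 12 18 15 19 11 12 14 13 11 14 13 25 29 34 38 37 33 32 26 34 45 47
0.34809793092619007 [ 0.30189939 -0.94466173  5.51684955]
```

```bash
cat >> h.py <<'E'
O=np.array([.5443,-.0851]);A=.192
def cy(col,row,z): # clamp coords of a pixel at height z
    P=unproj('wrist',(col,row),z); d=P[:2]-O
    return np.round([d@[np.cos(A),np.sin(A)],d@[-np.sin(A),np.cos(A)]],4)
E
python3 - <<'E'
from h import *
for lab,r,cs in (('before200',200,(436,478,504,533)),('after200',200,(448,497,520,548)),('b235',235,(430,471.5,488,522)),('a235',235,(442,488,504,538))):
    print(lab,[cy(c,r,.067).tolist() for c in cs])
E
```

```text
before200 [[-0.0274, 0.0325], [-0.0274, 0.0574], [-0.0273, 0.0728], [-0.0273, 0.0899]]
after200 [[-0.0273, 0.0396], [-0.0273, 0.0686], [-0.0273, 0.0822], [-0.0273, 0.0987]]
b235 [[-0.005, 0.0325], [-0.005, 0.0579], [-0.005, 0.068], [-0.0049, 0.0889]]
a235 [[-0.005, 0.0398], [-0.005, 0.068], [-0.0049, 0.0778], [-0.005, 0.0987]]
```

```bash
python3 - <<'E'
from h import *
p=arm.camera_params('wrist');c=-np.array(p['R']).T@np.array(p['t']);d=c[:2]-O
print('cam clamp',d@[np.cos(A),np.sin(A)],d@[-np.sin(A),np.cos(A)],c[2])
W=lambda x,y,z:[*(O+y*np.array([-np.sin(A),np.cos(A)])+x*np.array([np.cos(A),np.sin(A)])),z]
for f in (.095,.10,.105,.11,.115,.12):
    print(f,'face top -x,+x',proj('wrist',W(-.028,f,.067)),proj('wrist',W(.028,f,.067)),'back top',proj('wrist',W(-.028,f-.008,.067)),proj('wrist',W(.028,f-.008,.067)),'back bot',proj('wrist',W(.028,f-.008,.019)))
print('plate 68',[proj('wrist',W(-.03,y,.068)).tolist() for y in (.065,.07,.075,.08,.085,.09)])
E
python3 - <<'E'
import cv2
a=cv2.imread('pics/a1.png');b=cv2.imread('pics/a0.png')
cv2.imwrite('pics/ab.png',cv2.resize(cv2.vconcat([b[160:300,400:],a[160:300,400:]]),(320*2,560*2//2*2//2))if 0 else cv2.resize(cv2.hconcat([b[160:300,400:],a[160:300,400:]]),(800,350)))
E
```

```text
cam clamp -0.07739713116668473 -0.06333634292513253 0.24163568190487278
0.095 face top -x,+x [542.  198.8] [519.  282.2] back top [528.5 198.8] [506.6 282.3] back bot [463.  250.3]
0.1 face top -x,+x [550.5 198.8] [526.7 282.2] back top [536.9 198.8] [514.3 282.3] back bot [469.3 250.3]
0.105 face top -x,+x [559.  198.8] [534.5 282.2] back top [545.4 198.8] [522.1 282.2] back bot [475.6 250.3]
0.11 face top -x,+x [567.4 198.8] [542.2 282.2] back top [553.9 198.8] [529.8 282.2] back bot [481.9 250.2]
0.115 face top -x,+x [575.9 198.8] [549.9 282.2] back top [562.4 198.8] [537.6 282.2] back bot [488.2 250.2]
0.12 face top -x,+x [584.4 198.8] [557.7 282.2] back top [570.8 198.8] [545.3 282.2] back bot [494.4 250.2]
plate 68 [[493.1, 196.1], [501.6, 196.0], [510.2, 196.0], [518.7, 196.0], [527.2, 196.0], [535.8, 196.0]]
```

View pics/ab.png

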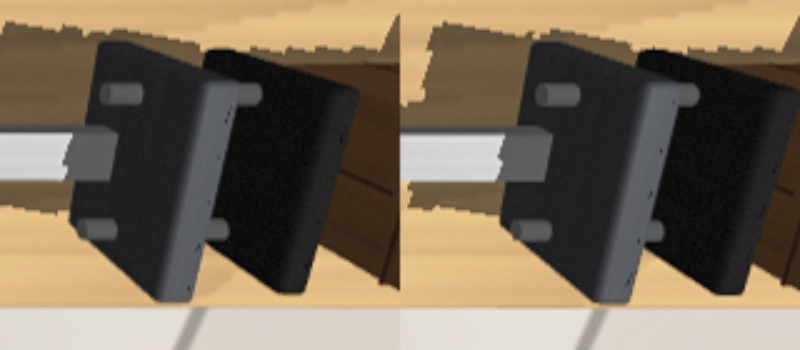

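The pad's face edge moved from column 543 to 559, which puts the face at about clamp y 96 → 105–106 mm: a 9.7 mm stroke and an initial gap of about 84 mm. I'll release and do strokes 2 and 3, with a look in between by edge tracking.

```bash
python3 -m jog '[0,0,0,0,0,0,0.4, 0,0,0,0,0,0,0.2, 0,0,0,0,0,0,0.15, 0,0,0,0,0,0,0.15, 0,0,0,0,0,0,0.3, 0,0,0,0,0,0,0.45, 0,0,0,0,0,0,0.6, 0,0,0,0,0,0,0.65]'; python3 -m jog '[0,0,0,0,0,0,0.65, 0,0,0,0,0,0,0.65]';python3 -c "from h import *; prof('a2.png')"; python3 -m jog '[0,0,0,0,0,0,0.4, 0,0,0,0,0,0,0.2, 0,0,0,0,0,0,0.15, 0,0,0,0,0,0,0.15]'; python3 -c "from h import *; prof('a3.png')"
```

```text
time: 19.3
tool_pos: [0.5574, -0.1472, 0.1185]
eef_rot: [[0.002, -0.19, 0.982], [-0.001, 0.982, 0.19], [-1.0, -0.001, 0.001]]
ft_force: [0.5, -0.1, 4.8]
grip_width: 0.354
time: 19.55
tool_pos: [0.5574, -0.1472, 0.1185]
eef_rot: [[0.002, -0.19, 0.982], [-0.0, 0.982, 0.19], [-1.0, -0.001, 0.001]]
ft_force: [1.2, -1.1, 5.0]
grip_width: 0.353
200 180 78 136 137 82 87 87 89 87 88 91 86 88 88 89 88 88 88 88 88 89 89 88 90 33 33 34 35 59 61 70 86 85 85 85 83 89 32 31 32 33 29 31 31 32 31 31 30 34 38 52 75 102 99 99 97 96 95 84 86 73 13 12 12 16 14 19 16 13 16 13 16
235 179 185 83 84 84 84 85 87 85 86 86 84 84 84 86 86 92 93 94 91 89 31 35 33 32 30 30 34 33 30 30 34 28 33 30 33 32 31 30 32 33 33 31 33 32 41 60 87 97 97 94 93 95 55 10 16 15 12 21 15 17 8 13 11 13 16 13 13 14 12 19 24
0.3518191255663172 [ 0.91401157 -0.20480849  5.16695549]
time: 20.1
tool_pos: [0.5566, -0.147, 0.1177]
eef_rot: [[-0.0, -0.19, 0.982], [0.0, 0.982, 0.19], [-1.0, 0.0, -0.0]]
ft_force: [-0.3, -0.5, -0.3]
grip_width: 0.846
200 164 165 165 166 80 84 86 86 83 84 83 85 85 84 86 83 85 86 85 86 86 88 86 88 31 32 30 32 65 61 65 86 86 85 87 85 88 32 33 30 30 30 28 32 32 31 32 34 32 31 48 72 98 99 95 94 93 91 84 85 92 13 9 10 13 11 12 7 14 14 8 8
235 179 187 82 83 85 85 83 84 84 83 85 85 82 84 82 85 84 82 85 86 83 29 33 31 31 28 29 31 31 29 29 29 29 28 31 30 30 29 30 31 31 28 28 31 32 40 57 84 91 93 92 91 71 72 11 13 11 14 14 14 14 8 14 16 10 14 12 13 11 13 18 19
0.8505330076480946 [ 0.29360864  0.29352178 -0.21054277]
```

```bash
python3 -m jog '[0,0,0,0,0,0,0.3, 0,0,0,0,0,0,0.45, 0,0,0,0,0,0,0.6, 0,0,0,0,0,0,0.65, 0,0,0,0,0,0,0.65, 0,0,0,0,0,0,0.65]';python3 -c "from h import *; prof('a4.png')"; python3 -m jog '[0,0,0,0,0,0,0.4, 0,0,0,0,0,0,0.2, 0,0,0,0,0,0,0, 0,0,0,0,0,0,0, -0.04,0.02,0,0,0,0,0, -0.1,0.08,0,0,0,0,0, -0.1,0.14,0,0,0,0,0, -0.1,0.14,0,0,0,0,0]'; python3 - <<'E'
from h import *
im=snap('wrist','w7.png'); p=arm.camera_params('wrist'); np.savez('w7.npz',**{k:np.array(v) for k,v in p.items()})
W=lambda x,y,z:[*(O+y*np.array([-np.sin(A),np.cos(A)])+x*np.array([np.cos(A),np.sin(A)])),z]
print('es face',proj('wrist',W(-.032,.18,.074)),proj('wrist',W(.032,.18,.074)))
print('box',[proj('wrist',W(x,y,.072)).tolist() for x in (-.024,.024) for y in (.132,.18)])
for f in (.125,.13,.135): print(f,'face',proj('wrist',W(-.028,f,.067)),proj('wrist',W(.028,f,.067)),'plate',proj('wrist',W(-.03,f-.0295,.068)),proj('wrist',W(.03,f-.0295,.068)))
x0,y0=proj('wrist',W(0,.13,.07)).astype(int); x0=min(max(x0-130,0),300);y0=max(y0-70,0)
print(x0,y0); cv2.imwrite('pics/w7c.png',cv2.cvtColor(cv2.resize(im[y0:y0+150,x0:x0+260],(780,450),interpolation=cv2.INTER_CUBIC),cv2.COLOR_RGB2BGR))
E
```

```text
time: 20.9
tool_pos: [0.5574, -0.1472, 0.1186]
eef_rot: [[0.002, -0.19, 0.982], [-0.001, 0.982, 0.19], [-1.0, -0.001, 0.002]]
ft_force: [0.8, -0.1, 4.8]
grip_width: 0.351
200 181 79 135 134 138 185 185 185 84 145 145 145 87 87 85 87 86 88 88 87 88 86 89 88 86 88 88 87 86 89 89 91 32 30 30 33 35 66 64 78 83 82 86 85 84 76 30 33 34 34 31 29 30 29 33 33 35 33 34 37 52 75 102 100 97 95 93 93 84 49 10 10
235 175 175 174 173 174 175 174 175 140 82 86 84 85 84 84 87 92 91 92 91 90 90 92 91 91 91 92 94 41 31 30 32 30 33 31 32 31 33 30 31 29 34 31 31 36 31 31 31 30 33 32 33 33 32 33 49 71 95 93 96 92 92 95 14 11 11 14 14 11 16 15 15
0.3546579071077601 [ 0.54450467 -0.51127639  5.80059506]
time: 21.95
tool_pos: [0.5299, -0.0049, 0.2195]
eef_rot: [[0.002, -0.196, 0.981], [0.0, 0.981, 0.196], [-1.0, -0.0, 0.002]]
ft_force: [-0.5, -1.1, -0.2]
grip_width: 1.004
es face [386.2 165.9] [378.3 233.6]
box [[330.6, 174.3], [384.4, 174.5], [327.5, 224.7], [378.5, 224.9]]
0.125 face [322.2 168.8] [319.1 226.7] plate [289.6 166.6] [288.4 228.9]
0.13 face [327.7 168.8] [324.3 226.7] plate [295.2 166.7] [293.6 228.9]
0.135 face [333.2 168.8] [329.5 226.8] plate [300.8 166.7] [298.8 229. ]
196 129
```

View pics/w7c.png

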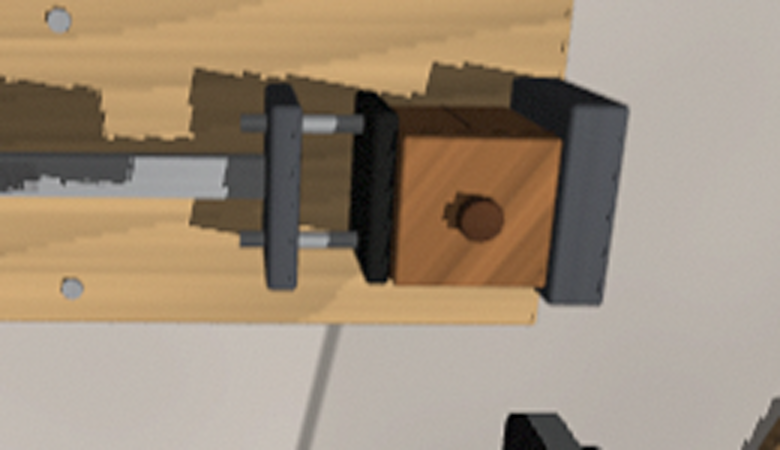

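The pad now touches the box, which is about 1–2 mm short of the end stop (box top edge at crop column 560, stop face at 570). The pad is relaxed with its face at about 130 mm. One more full stroke of about 12 mm should give roughly 10 mm of pad, so I'll go back and squeeze in two parts.

```bash
python3 -m jog '[0,-0.06,0,0,0,0,0, 0,-0.12,0,0,0,0,0, 0,-0.14,0,0,0,0,0, 0,-0.14,0,0,0,0,0, 0.05,-0.14,0,0,0,0,0, 0.1,-0.14,0,0,0,0,0, 0.1,-0.14,0,0,0,0,0, 0.1,-0.14,0,0,0,0,0.15]'; python3 -c "from h import *; prof('a5.png')"; python3 -m jog '[0,0,0,0,0,0,0.3, 0,0,0,0,0,0,0.4, 0,0,0,0,0,0,0.5, 0,0,0,0,0,0,0.57, 0,0,0,0,0,0,0.57, 0,0,0,0,0,0,0.57]';python3 -c "from h import *; prof('a6.png')"
```

```text
time: 23.0
tool_pos: [0.5577, -0.1459, 0.1197]
eef_rot: [[0.002, -0.191, 0.982], [0.0, 0.982, 0.191], [-1.0, -0.0, 0.002]]
ft_force: [0.3, -0.5, -0.1]
grip_width: 0.851
200 75 74 106 136 135 159 181 76 76 112 138 84 83 83 83 84 84 84 84 84 84 81 83 86 84 84 82 84 82 83 73 30 30 29 31 39 60 64 76 75 76 76 76 75 27 28 30 28 31 30 31 31 28 31 31 30 30 36 49 70 96 96 95 92 90 90 79 61 13 15 13 12
235 167 166 166 166 164 166 168 79 78 79 80 81 80 81 83 86 87 87 87 89 87 88 88 87 88 87 92 29 29 29 31 32 33 31 29 28 30 30 30 31 32 30 28 30 32 30 30 29 28 30 31 32 29 43 64 90 90 91 88 90 89 14 15 12 8 16 13 8 12 11 13 15
0.8502890336663266 [0.81646227 0.4032503  0.20189848]
time: 23.8
tool_pos: [0.5577, -0.1442, 0.1196]
eef_rot: [[0.002, -0.192, 0.981], [0.002, 0.981, 0.192], [-1.0, 0.002, 0.002]]
ft_force: [-1.6, 8.9, 6.5]
grip_width: 0.431
200 84 80 81 143 143 145 82 85 80 81 143 142 146 86 87 88 86 87 86 86 85 86 85 87 87 85 86 87 86 88 84 87 86 64 30 52 83 118 117 58 62 63 61 62 61 61 63 39 31 32 31 32 31 32 33 32 34 31 30 31 32 38 56 81 100 98 96 94 93 95 13 10
235 171 170 170 171 169 173 178 146 143 182 87 87 86 90 89 92 90 92 91 92 90 89 90 90 90 91 89 90 92 80 31 34 30 33 34 32 31 33 31 34 32 35 33 31 30 29 32 33 31 31 32 33 28 31 34 32 40 54 80 96 95 95 91 91 83 14 12 14 13 15 15 16
0.42924717923820954 [-1.81364369  9.05692065  7.14760695]
```

```bash
python3 -m jog '[0,0,0,0,0,0,0.6, 0,0,0,0,0,0,0.62, 0,0,0,0,0,0,0.62, 0,0,0,0,0,0,0.62]';python3 -c "from h import *; prof('a7.png')"
```

```text
time: 24.35
tool_pos: [0.558, -0.1458, 0.1199]
eef_rot: [[0.003, -0.191, 0.982], [0.0, 0.982, 0.191], [-1.0, -0.0, 0.003]]
ft_force: [-1.7, 4.9, 6.5]
grip_width: 0.385
200 83 85 84 80 82 142 146 83 85 83 81 79 144 145 83 84 85 85 87 87 85 87 84 86 86 86 87 87 86 86 87 86 85 87 86 87 48 108 135 136 102 104 105 54 55 58 57 57 59 59 44 32 31 33 34 31 29 29 30 31 32 33 32 28 31 45 63 93 98 97 98 94
235 171 171 169 168 168 168 171 181 183 146 182 180 143 85 89 90 90 89 89 90 90 91 90 90 90 91 89 89 90 92 91 89 55 30 32 31 31 32 30 34 33 33 30 32 31 33 30 33 31 34 33 30 34 30 29 31 30 30 32 33 46 67 91 96 93 91 92 93 26 15 12 14
0.3832294485813792 [-0.95080952  3.4761868   8.40127751]
```

```bash
python3 -m jog '[0,0,0,0,0,0,0.64, 0,0,0,0,0,0,0.65, 0,0,0,0,0,0,0.65, 0,0,0,0,0,0,0.65, 0,0,0,0,0,0,0.65]' 40;python3 -c "
from h import *
prof('a8.png'); print(arm.observe()['tool_pos'])
im=snap('side','s3.png')
for c in ('top','side'):
  if c=='top': snap(c,'t3.png')
  for n in ('tall_box','low_box'): print(c,n,[(np.round(d['at'],3).tolist(),round(d['score'],2)) for d in arm.look_for(c,n)[:3]])
a=cv2.imread('pics/a8.png'); b=cv2.imread('pics/a5.png'); s=cv2.imread('pics/s3.png')
x=np.hstack([cv2.resize(b[150:310,400:],(380,380)),cv2.resize(a[150:310,400:],(380,380))]); y=np.hstack([cv2.resize(s[210:300,240:340],(400,360))[:210],cv2.resize(s[300:400,220:390],(360,212))[:210]])
cv2.imwrite('pics/f.png',np.vstack([x,y]))
"
```

```text
time: 25.02
tool_pos: [0.5583, -0.147, 0.1201]
eef_rot: [[0.004, -0.19, 0.982], [-0.001, 0.982, 0.19], [-1.0, -0.002, 0.004]]
ft_force: [-0.9, 0.9, 6.8]
grip_width: 0.356
200 81 85 87 84 82 81 78 145 84 84 85 83 80 78 147 85 86 83 87 87 85 84 86 85 86 87 88 87 85 87 84 85 85 86 85 85 86 83 53 54 54 56 53 54 34 80 81 85 46 49 44 45 42 30 30 28 34 33 29 32 30 30 33 33 29 31 28 38 49 76 101 99
235 170 170 170 169 167 168 167 175 180 183 146 183 182 182 192 88 89 89 90 90 89 89 88 89 90 91 89 89 91 90 89 91 91 91 47 30 33 30 32 33 32 30 30 34 32 31 33 30 29 30 32 32 28 30 32 32 30 30 30 31 30 32 41 51 79 95 93 94 90 93 84 13
0.35405395520420163 [-0.39036904  0.82805144  6.24485192]
[ 0.55828557 -0.14695467  0.12013618]
top tall_box [([0.34, 0.179, 0.089], 0.88), ([0.577, 0.31, 0.1], 0.78), ([0.373, -0.103, 0.09], 0.76)]
top low_box [([0.504, 0.067, 0.072], 0.77)]
side tall_box [([0.381, -0.087, 0.053], 0.94), ([0.346, 0.078, 0.067], 0.78), ([0.586, 0.338, 0.076], 0.56)]
side low_box [([0.515, 0.068, 0.069], 0.78), ([0.508, 0.11, 0.046], 0.65)]
```

View pics/f.png

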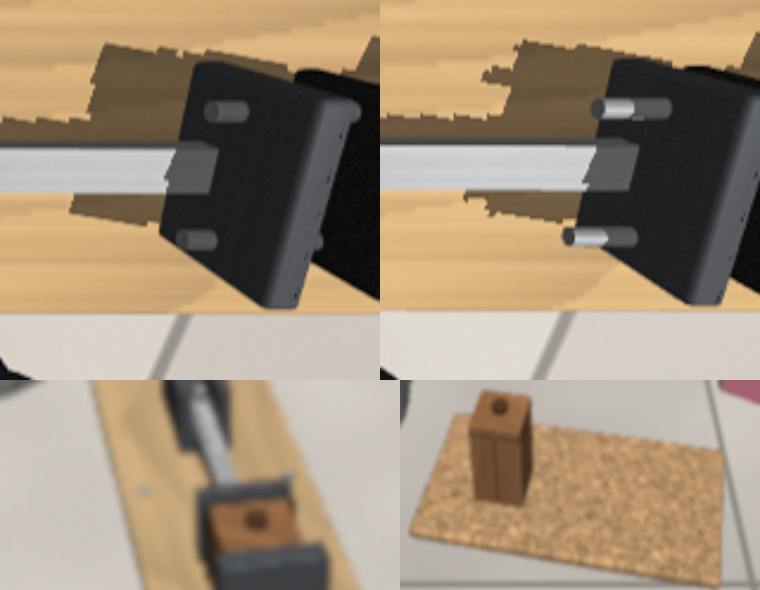

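The guide pins now stick out about 36 display px further behind the plate: 15 image px, or roughly 10 mm of pad. The box sits between pad and end stop, and the tall box stands upright on the cork. Handing in.

```bash
python3 -c "
from plant import arm
s=arm.observe();print(s['time'],s['grip_width'],s['ft_force']);print(arm.close_job())"
```

```text
25.375 0.3541861800904107 [0.60055813 0.32479813 7.66825353]
the job is handed in; nothing more can be done
None
```

The swap is done and the job is handed in at 25.4 s of the 72 s allowed. The tall box stands upright on the cork slab, and the low box is gripped in the clamp with the trigger still held squeezed. I pumped the trigger four times, letting go after each of the first three.

**Last checks**
- **Pad:** the guide pins stick out about 10 mm further than when relaxed, so the pad is pressed in about half-way. Tracking the jaw plate gave roughly 8 to 10 mm, which fits. An earlier force reading during the last stroke also agreed.
- **Grip:** the gripper's opening held steady at 0.354, about 30 mm, which is the trigger nearly fully squeezed. I had no direct reading of the force on the end stop or on the trigger.
- **Boxes:** the last pictures show the tall box upright on the cork and the low box between pad and end stop.
- **Other things:** I did not re-measure the bystanders at the end. No motion came near them and no unexpected force showed up.

**A check that disagreed:** my first estimate put the gap between pad and end stop at 70 mm, because the tall box hid the pad's edge. A later view corrected it to about 84 mm, which made it four strokes instead of three.

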